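Zero the readout, then hold the spring tester on its mark

TASK

First press the yellow zeroing plunger on the white readout unit fully down and let it come back up. Then take the spring tester's wooden knob, pull the slide out against its spring until its black pointers stand at the red mark, never stretching it more than a centimetre past the mark, and keep holding it there: finish while still holding the knob at the mark. Leave the other things on the bench where they are.

Things in the scene. Friction and masses are not known exactly. Their poses are not given: they have to be found in the camera images.
- tester: Spring-pull tester, fixed to the bench: grey base plate 330 x 130 x 20 mm with two steel guide rods, a blue spring housing at its far end (70 mm wide, top 54 mm above the bench, its face 60 mm beyond the knob's home position) and an end stop (top 42 mm above the bench) at its near end, 137 mm before the knob's home position. Origin: at bench level straight below the knob's home position. x axis: from the knob towards the blue housing; the slide is pulled out along -x. z up.
- knob_center (a point): Centre of the turned wooden knob on the tester's slide: upright, round, 30 mm across and 42 mm tall, its top 99 mm and this centre 78 mm above the bench, on a 14 mm stem over an aluminium carriage 50 mm long (along the tester's x) and 56 mm wide whose top is 43 mm above the bench. The two thin black pointers of the slide have the same x as this point in the tester's frame, so the pointers are at the mark when this point has the mark's x. Axes as the tester's.
- pull_slide (a joint): How far the slide is pulled out, m: 0 = home (where its spring always returns it), end of travel 0.10. The knob moves by this much along the tester's -x. Spring: about 3.3 N at home, rising by 1.1 N per 10 mm (about 8 to 13 N at the mark).
- mark: The red mark: a pair of red clips, 10 mm long along the slide's travel, one fixed on each edge of the tester's base (tops 41 mm above the bench, 52 to 68 mm either side of the slide's centre line). Origin: at bench level on the slide's centre line, at the middle of the clips' length; axes as the tester's. It is set at 45 to 85 mm of slide travel from home.
- readout: White readout unit, fixed, 100 x 100 x 50 mm, with a blank dark window and the plunger. Origin: centre of its underside.
- plunger_top (a point): Centre of the flat top of the yellow plunger (32 mm across), 80 mm above the bench when up. Pressed straight down; 12 mm stroke to a hard stop.
- plunger (a joint): How far the plunger is pressed, m: 0 = up, 0.012 = fully down on its stop. Sprung: about 3 N to start, 7 N at the bottom; it returns by itself.
- bearing_block: Loose pine block 100 x 120 x 40 mm carrying two polished bearings (top 53 mm above the bench); leave alone. Origin: centre of its underside.
- gearbox_cover: Loose green cast-iron gearbox cover 160 x 120 mm, 49 mm tall; leave alone. Origin: centre of its underside.
- wing_nut: Loose brass wing nut, 50 mm across its wings, 25 mm tall, lying on the gearbox cover; leave alone. Origin: centre of its underside.
- mallet: Loose boxwood mallet, 300 mm long (along its x), head 115 mm wide and 56 mm tall; leave alone. Origin: centre of the underside of its head; the handle runs 255 mm along its -x.
There are look-alikes about, which are no part of the job. Of the things shaped like the readout, the white one is meant.

How it is judged:
On the way, in this order (a step that is already met when the one before it is completed fails the run):
1. the plunger is pressed fully down while the slide is still home (value of joint plunger above 0.01 m and value of joint pull_slide below 0.006 m), for 0.1 s.
2. the plunger is up again and the slide's pointers stand at the red mark, the robot's fingers holding the slide (value of joint plunger below 0.003 m and contact force between the fingers and pull_slide above 2 N and x of knob_center in the frame of mark between -0.006 and 0.006 m), for 0.3 s.
At the end, for the whole second after the job is handed in: The slide is held still by the robot's fingers (more than 2 N on it), nothing else propping it, with its pointers within 6 mm of the middle of the red mark, through the last second; the plunger is back up (within 3 mm) (all of step 2 and velocity of joint pull_slide between -0.01 and 0.01 m/s and contact force between pull_slide and bearing_block below 0.3 N and contact force between pull_slide and gearbox_cover below 0.3 N and contact force between pull_slide and wing_nut below 0.3 N and contact force between pull_slide and mallet below 0.3 N); the arm keeps its last pose, push and grip.
It fails at once if the slide is stretched more than 15 mm past the middle of the mark (x of knob_center in the frame of mark below -0.015 m).
It fails at once if a bystander is moved more than 30 mm (distance of any of bearing_block, gearbox_cover, wing_nut, mallet from where it was at the start of the episode above 0.03 m).
It also fails if it takes over 51 s, if anything falls off the work surface, if the arm or the gripper's body presses on something with over 40 N, if the wrist force passes 120 N, or if a joint passes its speed limit or range.

ROBOT

A 6-joint arm with a two-finger parallel gripper is mounted at the origin on the work surface. World frame = base frame: x ahead of the robot, y to its left, z up, the work surface at z = 0. Lengths are in m, angles in rad, forces in N, time in s.
With the tool pointing down it reaches from about 0.225 to 0.875 m from the base axis. Payload 3.4 kg.
Tool frame: the origin (TCP) lies on the centre line of the jaws, within the pads' length; the fingertips stand 19 mm ahead of it and the grasp point (between the pads) is the TCP (nose_length is the distance from the TCP to the fingertips, in m); z points along the fingers, y is the direction in which the jaws open and shut (so a half turn about z gives the same grasp; the last joint's range is limited). The gripper opens to 85 mm and grips with 20 to 120 N. Pads are 22 mm wide; open, the fingers measure 114 mm over their backs; the gripper's body (76 mm by 85 mm) begins 54 mm behind the grasp point. The pads swing forward as they close: fully open they stand 13 mm farther back than shut.
Start: joints at [-1.46, 0.276, 1.505, -0, 1.361, -0.121], TCP at [0.132, -0.56, 0.23] pointing down, gripper open.
Joint ranges: [-2.89, 2.89], [-0.75, 2.08], [0.22, 2.7], [-1.18, 4.32], [0.11, 2.71], [-2.7, 2.7]. Speed limits (rad/s): [2.57, 2.57, 3.14, 3.14, 3.14, 3.14].

INTERFACE

Orientations are given as a unit quaternion [w, x, y, z].
In Python, from rig import * gives the robot as it stands.
- The arm moves only by the shell command python3 -m jog 'ROWS' [OPENING] [FORCE]. ROWS is JSON, one flat list of numbers, 6 for each row, row after row: the shift along the tool's x, y, z in mm, then the turn, a rotation vector about the tool's x, y, z in degrees. In form: [tx, ty, tz, wx, wy, wz, tx, ty, tz, wx, wy, wz, ...]. A call has 1 to 10 rows; each row is the pose to reach, as a shift and turn from the pose commanded when the call began, along the tool's axes at that moment; what a row does not reach only later rows make up. A row lasts 1/8 s, in which the tool goes at most 62.5 mm and 10.7 degrees, less where a joint would pass 70% of its speed; a pose out of reach is approached as far as the arm can. A call with a gripper value outside its range is refused whole. OPENING is the closure, from 0 (fully open) to 1 (shut), set as the call begins (- or left out, the last holds). The fingers move at their own pace and stop on an object; FORCE is the grip in N (left out, the last holds). Time passes only in rows, so rows that repeat a pose let the fingers close. It gives the time, the measured TCP pose, the force and the opening at its end, in the units of the state.
- get_state(): the state, without advancing time (a new reading comes with each control period).
- get_image(name): name is "scene" or "side" or "wrist"; returns a dict with "frame" (420x560x3 uint8, red, green, blue), "camera_matrix" (3x3 intrinsics, pixels), "rvec" (rotation vector, rad) and "tvec" (3), from world to camera coordinates, as OpenCV has them. Camera axes: x right, y down, z forward; pixel columns grow to the right and rows downward; lengths in m; the calibration is good to about 2 mm. A picture is of the moment at which its call begins. There is no depth.
- sign_off(): hands the job in, once; it reports no verdict.
The state is a dict: "clock": time; "qpos": joint angles; "qd": joint speeds; "effort": joint torques, N m; "position": TCP position; "ee_rot": TCP orientation; "contact_force": force on the tool from outside, world axes, zero at the start; "moment": the same for the moment, N m; "width": finger opening in m.
Only numpy, scipy, OpenCV 4.12 (cv2) and the standard library are available. Lean on these libraries where they do the work, as an engineer would, in place of code of your own. Each camera call takes 0.05 s, during which the arm holds its last target.

## Working session

There is one attempt and no reset: what is moved stays moved. The work goes in short steps, Python scripts to look and compute and a shell command to move; the robot and the scene stay as the last step left them, time stands still between calls to the robot, and variables do not carry over. Pictures are saved under pics/ and viewed, and the job is handed in when it is done.

```bash
mkdir -p pics; ls
python3 - <<'E'
from rig import *
import cv2,json
s=get_state();print(s)
for n in ["scene","side","wrist"]:
    d=get_image(n);cv2.imwrite(f"pics/{n}0.png",d["frame"][:,:,::-1])
    json.dump({k:d[k].tolist() if hasattr(d[k],'tolist') else d[k] for k in("camera_matrix","rvec","tvec")},open(f"{n}0.json","w"))
E
```

```text
pics
{'clock': 0.0, 'qpos': array([-1.46002093e+00,  2.76571973e-01,  1.50615456e+00,  1.42996239e-05,
        1.36069098e+00, -1.20979797e-01]), 'qd': array([-0.00144095,  0.00083825, -0.00096945, -0.00144652,  0.00130373,
       -0.0006015 ]), 'effort': array([-2.30433989e-04, -4.16779089e+01, -2.45807648e+01, -2.09954069e-04,
        1.10755613e-02, -1.35750643e-06]), 'position': array([ 0.13202038, -0.55908303,  0.2287443 ]), 'ee_rot': array([-9.12380992e-04,  9.93293460e-01,  1.15616909e-01,  1.16464974e-05]), 'contact_force': array([-0.40804485, -0.34409431,  0.57100915]), 'moment': array([-0.01868121, -0.02866157, -0.01302576]), 'width': 0.08546032799848773}
```

View pics/scene0.png

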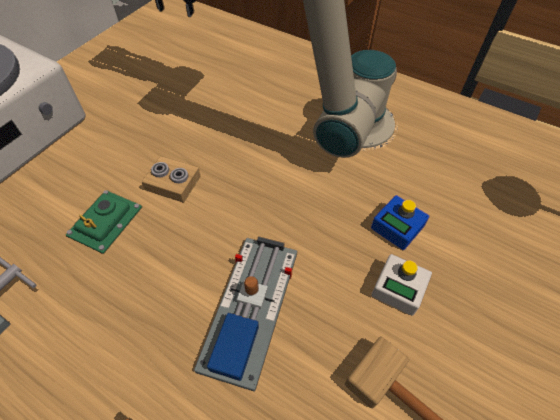

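View pics/side0.png

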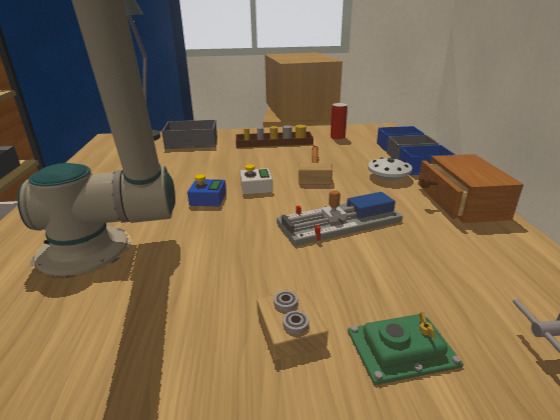

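View pics/wrist0.png

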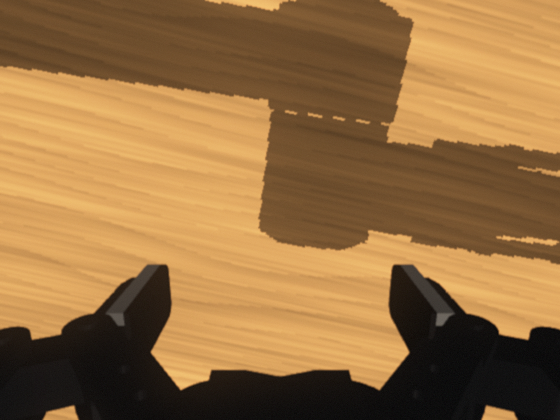

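The scene picture shows the tester, with its knob near (251,284), blue housing at (233,345) and red clips at (239,257) and (289,270). There are two readouts: blue at (400,222) with its plunger at (409,207), and white at (403,284) with its plunger at (410,269). The white one fits the description. I'll enlarge both areas to confirm.

Run:
```python
import cv2
a=cv2.imread("pics/scene0.png");b=cv2.imread("pics/side0.png")
cv2.imwrite("pics/c1.png",cv2.resize(a[225:395,190:310],None,fx=5,fy=5,interpolation=cv2.INTER_CUBIC)[:, :][:600*2].copy()[0:600])
cv2.imwrite("pics/c2.png",cv2.resize(a[245:320,365:440],None,fx=8,fy=8,interpolation=cv2.INTER_CUBIC))
cv2.imwrite("pics/c3.png",cv2.resize(b[155:245,230:410],None,fx=4.4,fy=4.4,interpolation=cv2.INTER_CUBIC))
```

```text
(no output)
```

View pics/c1.png

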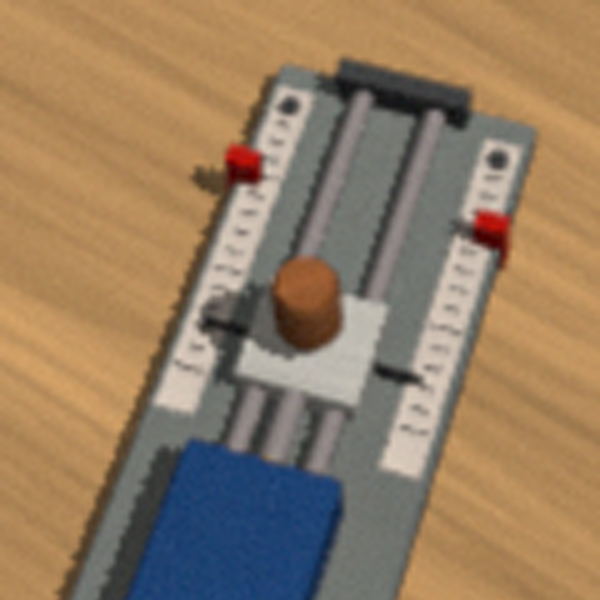

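View pics/c2.png

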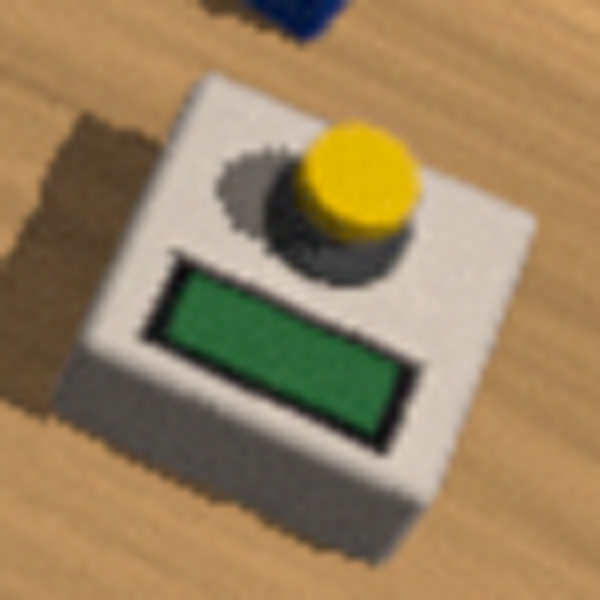

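View pics/c3.png

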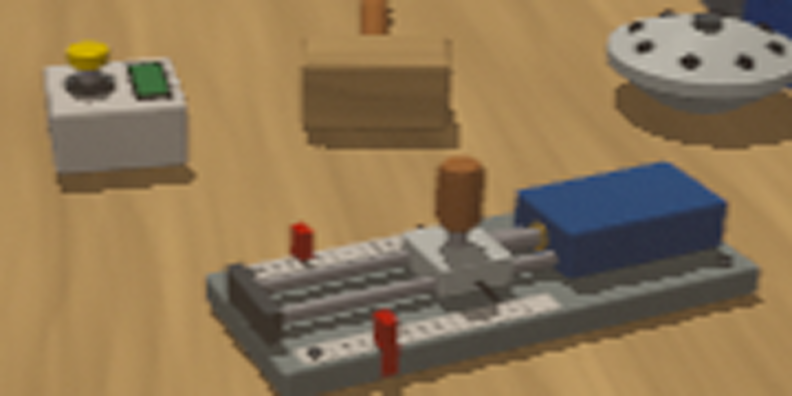

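Run:
```python
import cv2,numpy as np
a=cv2.imread("pics/scene0.png");b=cv2.imread("pics/side0.png")
f=lambda im,x,y,w,h:cv2.resize(im[y:y+h,x:x+w],None,fx=16,fy=16,interpolation=cv2.INTER_NEAREST)
cv2.imwrite("pics/d1.png",np.hstack([f(a,228,248,24,18),f(a,278,260,24,18)]))
cv2.imwrite("pics/d2.png",np.hstack([f(b,290,200,22,36),f(b,308,218,22,36)]))
cv2.imwrite("pics/d3.png",np.hstack([f(a,238,272,24,30),f(b,326,188,20,30)]))
```

```text
(no output)
```

View pics/d1.png

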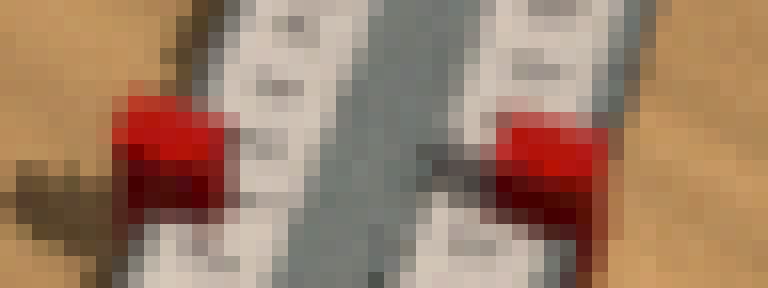

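View pics/d2.png

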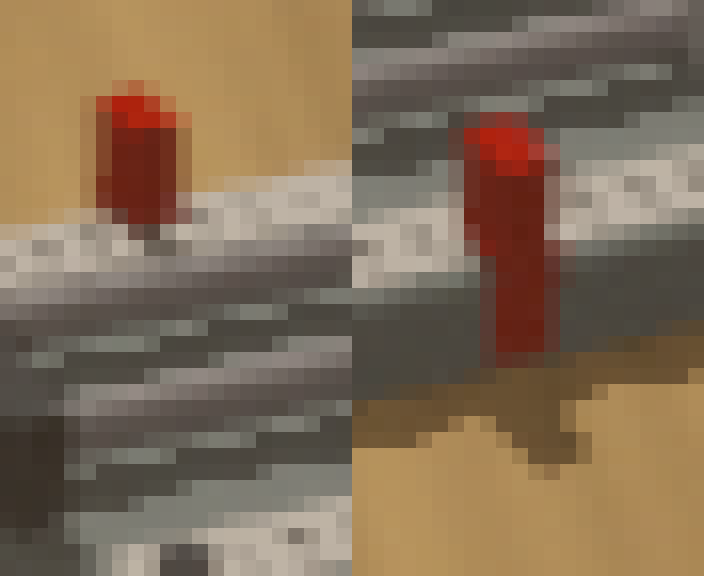

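View pics/d3.png

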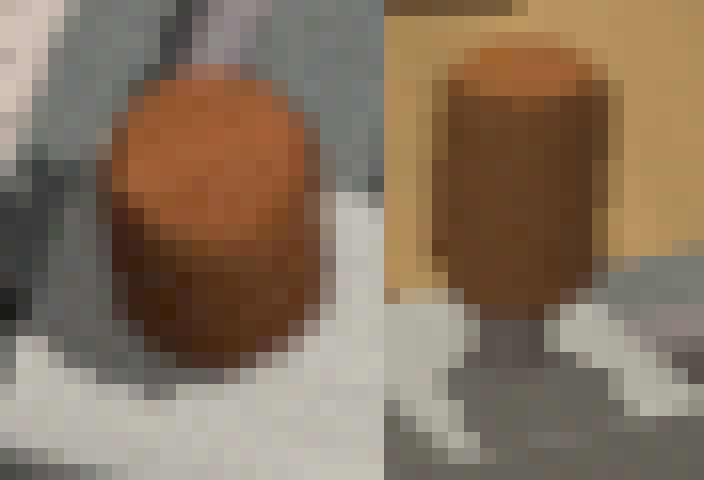

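```bash
cat > fit.py <<'E'
import numpy as np,json,cv2
from scipy.optimize import least_squares
C={n:{k:np.array(v) for k,v in json.load(open(f"{n}0.json")).items()} for n in("scene","side")}
def proj(n,P):
    c=C[n];return cv2.projectPoints(np.atleast_2d(P).astype(float),c["rvec"],c["tvec"],c["camera_matrix"],None)[0].reshape(-1,2)
def onz(n,uv,z):
    c=C[n];R=cv2.Rodrigues(c["rvec"])[0];o=-R.T@c["tvec"].ravel();d=R.T@np.linalg.solve(c["camera_matrix"],[*uv,1]);return o+d*(z-o[2])/d[2]
def tri(a,b):
    def r(p):return np.r_[proj("scene",p)[0]-a,proj("side",p)[0]-b]
    s=least_squares(r,[.4,0,.05]);return s.x,np.round(s.fun,1)
E
python3 - <<'E'
from fit import *
for n,a,b,z in [("knob",(250.4,281.2),(334.3,192.0),.099),("clipR(+y)",(288,268.75),(298.1,206.4),.041),("clipL",(238.25,255.3),(317.1,226.75),.041),("plunger",(409.6,266.8),(230+87/4.4-.4,155+47/4.4-.4),.08)]:
    print(n,onz("scene",a,z).round(4),onz("side",b,z).round(4),*tri(a,b))
obs=[("scene","k",(250.4,281.2)),("side","k",(334.3,192.0)),("scene","r",(288,268.75)),("side","r",(298.1,206.4)),("scene","l",(238.25,255.3)),("side","l",(317.1,226.75)),("scene","hl",(227.6,312.6)),("scene","hr",(258.2,320.2))]
def res(p):
    x,y,t,m=p;c,s=np.cos(t),np.sin(t)
    L=dict(k=(0,0,.099),r=(-m,-.06,.041),l=(-m,.06,.041),hl=(.06,.035,.054),hr=(.06,-.035,.054))
    L=dict(k=(0,0,.099),r=(-m,.06,.041),l=(-m,-.06,.041),hl=(.06,-.035,.054),hr=(.06,.035,.054)) 
    out=[]
    for n,k,uv in obs:
        a=L[k];out+=list(proj(n,[x+c*a[0]-s*a[1],y+s*a[0]+c*a[1],a[2]])[0]-uv)
    return out
for t in (0,3.14):
    s=least_squares(res,[.5,0,t,.06]);print(s.x,np.degrees(s.x[2]),s.cost,np.round(s.fun,1))
E
```

```text
knob [0.6584 0.0576 0.099 ] [0.6562 0.0558 0.099 ] [0.65748533 0.0573701  0.09789824] [ 0.2 -0.2  0.3  0.1]
clipR(+y) [0.5657 0.0929 0.041 ] [0.5646 0.0943 0.041 ] [0.56521448 0.09311997 0.04121919] [ 0.2 -0.2  0.3  0.1]
clipL [ 0.5985 -0.0225  0.041 ] [ 0.5976 -0.0224  0.041 ] [ 0.5980669  -0.02248189  0.04087065] [ 0.1 -0.1  0.2  0.1]
plunger [0.4369 0.3216 0.08  ] [0.4346 0.3273 0.08  ] [0.43637267 0.32175114 0.08084311] [ 0.3 -0.3  0.6  0.3]
[0.65839951 0.05817864 0.2887714  0.08010856] 16.54538237155846 1.5351135682939756 [ 0.2  0.1  0.6 -0.4  0.2 -0.4  0.   0.2  0.1  0.1  0.4 -0.1 -0.6 -1.
  0.6  0.4]
[0.65839951 0.05817864 0.28877139 0.08010856] 16.545382160383852 1.5351135682938997 [ 0.2  0.1  0.6 -0.4  0.2 -0.4  0.   0.2  0.1  0.1  0.4 -0.1 -0.6 -1.
  0.6  0.4]
```

```bash
python3 -m jog '[343,-288,0,0,0,-45,343,-288,0,0,0,-45,343,-288,0,0,0,-45,343,-288,0,0,0,-45,343,-288,0,0,0,-45,343,-288,0,0,0,-45,343,-288,0,0,0,-45,343,-288,0,0,0,-45,343,-288,0,0,0,-45,343,-288,0,0,0,-45]' 1 40
cat > st.py <<'E'
import sys,numpy as np
from rig import *
from scipy.spatial.transform import Rotation as R
s=get_state();q=s["ee_rot"];r=R.from_quat(q[[1,2,3,0]])
print(s["clock"],"pos",s["position"].round(4),"axes x",r.as_matrix()[:,0].round(3),"z",r.as_matrix()[:,2].round(3),"yaw",np.degrees(np.arctan2(*r.as_matrix()[[1,0],0])).round(2),"F",s["contact_force"].round(1),"w",round(s["width"],4),s["qpos"].round(2))
if len(sys.argv)>3:
    d=np.array(list(map(float,sys.argv[1:4])))-s["position"];print("tool shift mm",(r.inv().apply(d)*1000).round(1))
E
python3 st.py .4365 .322 .15
```

```text
clock: 1.4
position: [0.399, -0.2018, 0.2295]
ee_rot: [0.0, 0.874, 0.486, -0.001]
contact_force: [0.5, -1.0, -0.9]
width: -0.0001
1.4 pos [ 0.399  -0.2018  0.2295] axes x [ 0.527  0.85  -0.001] z [-0.001 -0.001 -1.   ] yaw 58.19 F [ 0.5 -1.  -0.9] w -0.0001 [-0.62  0.08  1.75 -0.    1.31 -0.07]
tool shift mm [ 465.  -244.2   79.1]
```

```bash
python3 -m jog '[465,-244,40,0,0,-48,465,-244,40,0,0,-48,465,-244,40,0,0,-48,465,-244,40,0,0,-48,465,-244,40,0,0,-48,465,-244,40,0,0,-48,465,-244,40,0,0,-48,465,-244,40,0,0,-48,465,-244,40,0,0,-48,465,-244,40,0,0,-48]'
python3 st.py .4365 .322 .12
```

```text
clock: 2.65
position: [0.4377, 0.3232, 0.1889]
ee_rot: [0.0, 0.6, 0.8, -0.0]
contact_force: [-0.3, -0.8, 0.9]
width: -0.0005
2.65 pos [0.4377 0.3232 0.1889] axes x [-0.28   0.96  -0.001] z [-0.001 -0.001 -1.   ] yaw 106.29 F [-0.3 -0.8  0.9] w -0.0005 [ 0.51  0.26  1.64 -0.    1.25  0.22]
tool shift mm [-0.8 -1.4 68.9]
```

```bash
python3 -m jog '[-1,-1,42,0,0,0,-1,-1,82,0,0,0,-1,-1,82,0,0,0]'
python3 st.py .4365 .322 .086
python3 - <<'E'
from rig import *
import cv2,numpy as np
a=get_image("scene")["frame"][:,:,::-1];b=get_image("side")["frame"][:,:,::-1]
f=lambda im,x,y,w,h:cv2.resize(im[y:y+h,x:x+w],None,fx=5,fy=5,interpolation=cv2.INTER_CUBIC)
cv2.imwrite("pics/p1.png",np.hstack([f(a,365,225,80,100),f(b,220,120,70,100)]))
E
```

```text
clock: 3.02
position: [0.4343, 0.3184, 0.1052]
ee_rot: [-0.001, 0.601, 0.799, -0.004]
contact_force: [-0.2, -0.7, 0.6]
width: 0.0003
3.025 pos [0.4343 0.3184 0.1052] axes x [-0.278  0.961 -0.003] z [-0.006 -0.004 -1.   ] yaw 106.12 F [-0.2 -0.7  0.6] w 0.0003 [ 0.5   0.33  1.77 -0.    1.06  0.22]
tool shift mm [ 2.9  3.2 19.1]
```

View pics/p1.png

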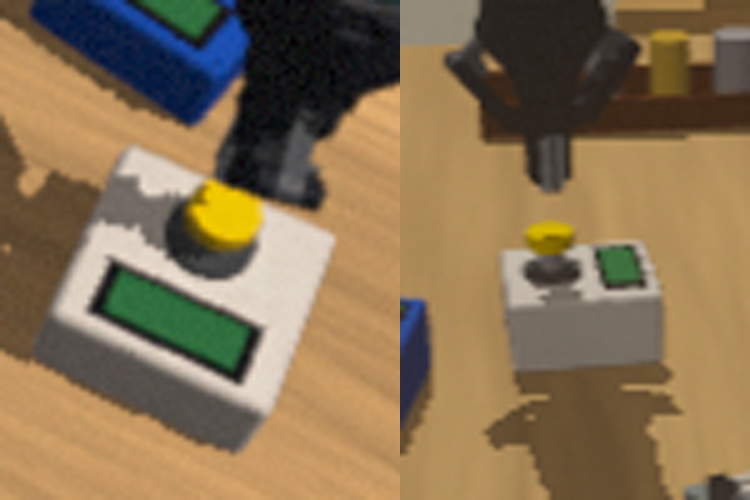

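```bash
python3 - <<'E'
from fit import *
for p in ([.4343,.3184,.0862],[.4343,.3184,.1052],[.4364,.3217,.08]):
  a=proj("scene",p)[0];b=proj("side",p)[0];print((a-[365,225])*5,(b-[220,120])*5+[400,0])
print(tri((365+275/5,225+195/5),(220+152/5,120+190/5)))
from rig import *
print([ (get_image(n)["rvec"]-C[n]["rvec"]) for n in C])
E
python3 st.py
```

```text
[222.21743081 194.1178007 ] [546.22161536 222.46911231]
[234.17936628 172.87512607] [544.80859946 194.89328806]
[223.71130354 208.19082643] [549.78282673 229.38612495]
(array([0.43605599, 0.33659607, 0.10397627]), array([-0.5,  0.6, -1. , -0.6]))
[array([0., 0., 0.]), array([0., 0., 0.])]
3.225 pos [0.4377 0.3218 0.1095] axes x [-0.279  0.96   0.   ] z [ 0.003  0.001 -1.   ] yaw 106.21 F [0.9 1.  0.4] w -0.0006 [ 0.51  0.32  1.76 -0.    1.06  0.22]
```

```bash
python3 - <<'E'
from rig import *
import cv2,numpy as np
a=get_image("scene")["frame"][:,:,::-1];b=get_image("side")["frame"][:,:,::-1];w=get_image("wrist")["frame"][:,:,::-1]
f=lambda im,x,y,w,h:cv2.resize(im[y:y+h,x:x+w],None,fx=8,fy=8,interpolation=cv2.INTER_CUBIC)
cv2.imwrite("pics/p2.png",np.hstack([f(a,395,230,50,60),f(b,230,125,40,60)]))
cv2.imwrite("pics/w2.png",w)
E
python3 st.py
```

```text
3.375 pos [0.437  0.3223 0.1091] axes x [-0.28  0.96  0.  ] z [ 0.003  0.001 -1.   ] yaw 106.27 F [ 0.1  0.9 -0.8] w -0.0002 [ 0.51  0.32  1.76 -0.    1.06  0.22]
```

View pics/p2.png

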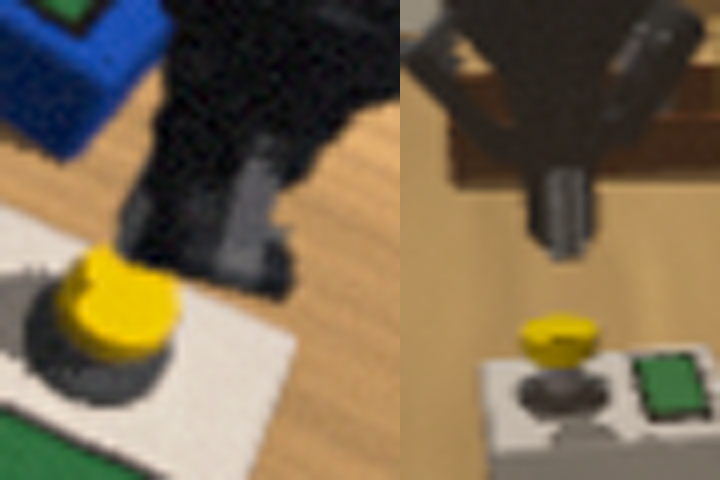

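View pics/w2.png

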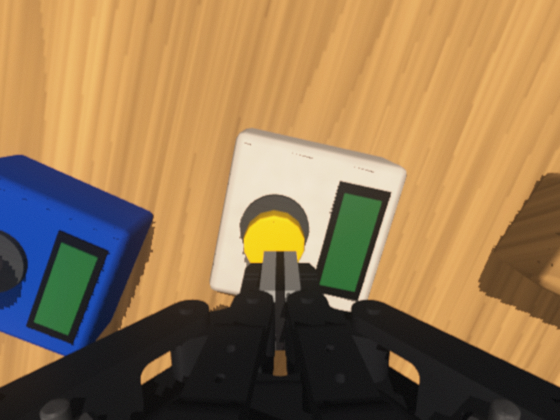

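Run:
```python
from fit import *
from rig import *
d=get_image("wrist")
C["wrist"]={k:np.array(d[k]) for k in("camera_matrix","rvec","tvec")}
R=cv2.Rodrigues(C["wrist"]["rvec"])[0];print("cam",-R.T@C["wrist"]["tvec"].ravel(),R.round(2))
for p in ([.4373,.322,.0902],[.4373,.322,.109],[.4373-.003,.322+.011,.0902],[.4364,.3217,.08]): print(proj("wrist",p)[0],(proj("scene",p)[0]-[395,230])*8,(proj("side",p)[0]-[230,125])*8+[400,0])
print("plunger from wrist",onz("wrist",(274,240),.08))
```

```text
cam [0.41706453 0.38574903 0.25328372] [[ 0.96  0.28  0.  ]
 [ 0.27 -0.93  0.26]
 [ 0.08 -0.25 -0.96]]
[281.76391241 253.35864788] [127.87664647 278.34497196] [560.66635658 303.2047541 ]
[282.14584947 270.16172562] [147.16357688 244.6315818 ] [558.48015999 259.51402907]
[282.24832485 230.69521517] [171.10320895 289.76472562] [552.70888475 293.89179049]
[279.70695607 245.69009627] [117.93808567 293.10532229] [559.65252276 327.01779992]
plunger from wrist [0.43279549 0.32382116 0.08      ]
```

Run:
```python
import rig;print([n for n in dir(rig) if not n.startswith('__')], getattr(rig,'nose_length',None))
from fit import *
print(tri((395+205/8,230+262/8),(230+162/8,125+248/8)))
for y in(-.011,.011):
  for x in (-.013,.013):
    for z in(.09,.104,.109):
      c,s=np.cos(.283),np.sin(.283);p=[.4373+c*x-s*y,.322+s*x+c*y,z];print(x,y,z,((proj("scene",p)[0]-[395,230])*8).round(),((proj("side",p)[0]-[230,125])*8+[400,0]).round())
```

```text
['MotionError', 'get_image', 'get_state', 'nose_length', 'sign_off'] 0.019
(array([0.43650725, 0.33637649, 0.11052136]), array([-0.4,  0.5, -0.8, -0.5]))
-0.013 -0.011 0.09 [ 92. 227.] [538. 317.]
-0.013 -0.011 0.104 [105. 202.] [536. 285.]
-0.013 -0.011 0.109 [110. 193.] [536. 273.]
0.013 -0.011 0.09 [ 81. 310.] [599. 308.]
0.013 -0.011 0.104 [ 94. 285.] [598. 276.]
0.013 -0.011 0.109 [ 99. 276.] [598. 264.]
-0.013 0.011 0.09 [174. 248.] [522. 299.]
-0.013 0.011 0.104 [189. 223.] [520. 267.]
-0.013 0.011 0.109 [194. 213.] [520. 255.]
0.013 0.011 0.09 [165. 331.] [583. 290.]
0.013 0.011 0.104 [180. 307.] [581. 258.]
0.013 0.011 0.109 [185. 298.] [581. 246.]
```

```bash
python3 - <<'E'
from rig import *
import cv2,numpy as np
a=get_image("scene")["frame"][:,:,::-1];b=get_image("side")["frame"][:,:,::-1]
f=lambda im,x,y,w,h,k:cv2.resize(im[y:y+h,x:x+w],None,fx=k,fy=k,interpolation=cv2.INTER_CUBIC)
t=np.hstack([f(a,360,150,120,180,3.3),f(b,200,40,120,180,3.3)])
cv2.imwrite("pics/p3.png",np.clip(255*(t/255.)**.5,0,255).astype(np.uint8))
E
python3 st.py
```

```text
3.525 pos [0.4363 0.3222 0.1083] axes x [-0.281  0.96   0.   ] z [ 0.001  0.001 -1.   ] yaw 106.29 F [ 0.3 -0.4  0.6] w 0.0001 [ 0.51  0.32  1.76 -0.    1.06  0.22]
```

View pics/p3.png

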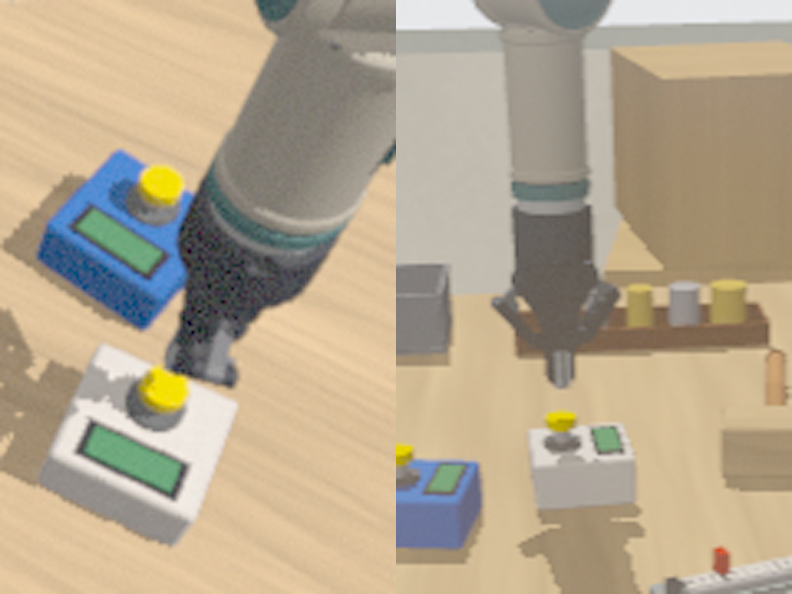

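```bash
python3 -m jog '[0,0,6,0,0,0,0,0,9,0,0,0,0,0,9,0,0,0]'
python3 st.py
python3 - <<'E'
from rig import *
import cv2,numpy as np
a=get_image("scene")["frame"][:,:,::-1];b=get_image("side")["frame"][:,:,::-1]
f=lambda im,x,y,w,h,k:cv2.resize(im[y:y+h,x:x+w],None,fx=k,fy=k,interpolation=cv2.INTER_CUBIC)
t=np.hstack([f(a,395,230,50,60,8),f(b,230,125,40,60,8)])
cv2.imwrite("pics/p4.png",np.clip(255*(t/255.)**.5,0,255).astype(np.uint8))
E
```

```text
clock: 3.9
position: [0.4356, 0.3219, 0.098]
ee_rot: [-0.0, 0.6, 0.8, -0.001]
contact_force: [-0.0, 0.4, -1.0]
width: -0.0
3.9 pos [0.4356 0.3219 0.098 ] axes x [-0.281  0.96  -0.   ] z [-0.001 -0.001 -1.   ] yaw 106.29 F [-0.   0.4 -1. ] w -0.0 [ 0.51  0.33  1.77 -0.    1.03  0.22]
```

View pics/p4.png

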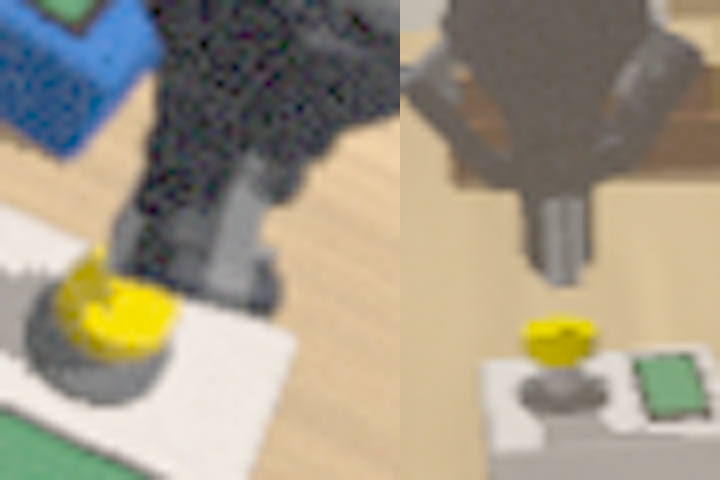

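```bash
python3 -m jog '[-6,2,3,0,0,0,-6,2,6,0,0,0,-6,2,6,0,0,0]'
python3 st.py
python3 - <<'E'
from rig import *
import cv2,numpy as np
a=get_image("scene")["frame"][:,:,::-1];b=get_image("side")["frame"][:,:,::-1]
f=lambda im,x,y,w,h,k:cv2.resize(im[y:y+h,x:x+w],None,fx=k,fy=k,interpolation=cv2.INTER_CUBIC)
t=np.hstack([f(a,395,230,50,60,8),f(b,230,125,40,60,8)])
cv2.imwrite("pics/p5.png",np.clip(255*(t/255.)**.5,0,255).astype(np.uint8))
cv2.imwrite("pics/w5.png",get_image("wrist")["frame"][120:400,140:420,::-1])
E
```

```text
clock: 4.38
position: [0.4394, 0.3165, 0.0922]
ee_rot: [-0.0, 0.6, 0.8, -0.0]
contact_force: [0.1, 0.3, 0.1]
width: -0.0003
4.375 pos [0.4394 0.3165 0.0922] axes x [-0.28  0.96 -0.  ] z [-0.001 -0.    -1.   ] yaw 106.26 F [0.1 0.3 0.1] w -0.0003 [ 0.5   0.34  1.78 -0.    1.02  0.21]
```

View pics/p5.png

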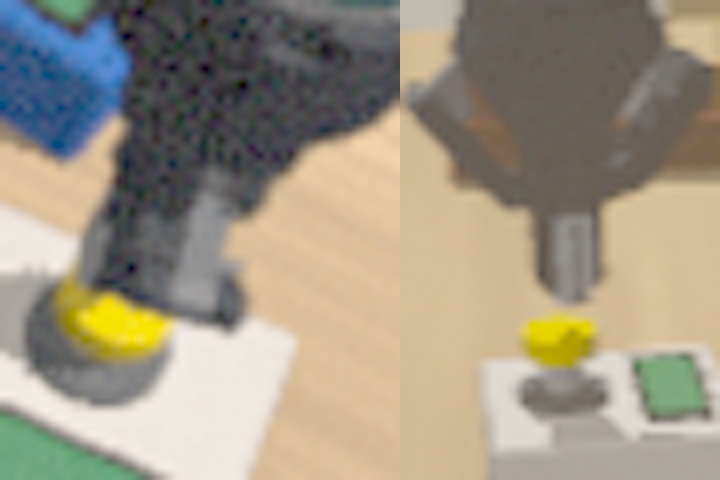

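View pics/w5.png

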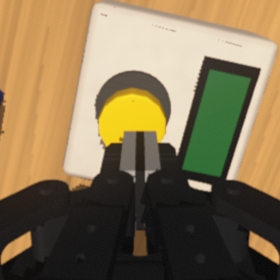

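```bash
python3 -m jog '[-2,-4,3,0,0,0,-2,-4,6,0,0,0,-2,-4,8,0,0,0,-2,-4,8,0,0,0]'
python3 st.py
python3 - <<'E'
from rig import *
import cv2,numpy as np
a=get_image("scene")["frame"][:,:,::-1];b=get_image("side")["frame"][:,:,::-1]
f=lambda im,x,y,w,h,k:cv2.resize(im[y:y+h,x:x+w],None,fx=k,fy=k,interpolation=cv2.INTER_CUBIC)
t=np.hstack([f(a,395,230,50,60,8),f(b,230,125,40,60,8)])
cv2.imwrite("pics/p6.png",np.clip(255*(t/255.)**.5,0,255).astype(np.uint8))
E
```

```text
clock: 5.03
position: [0.4362, 0.3137, 0.0843]
ee_rot: [-0.0, 0.6, 0.8, -0.0]
contact_force: [0.2, 0.5, 0.5]
width: 0.0001
5.025 pos [0.4362 0.3137 0.0843] axes x [-0.28  0.96 -0.  ] z [-0. -0. -1.] yaw 106.28 F [0.2 0.5 0.5] w 0.0001 [ 0.49  0.34  1.8  -0.    1.    0.21]
```

View pics/p6.png

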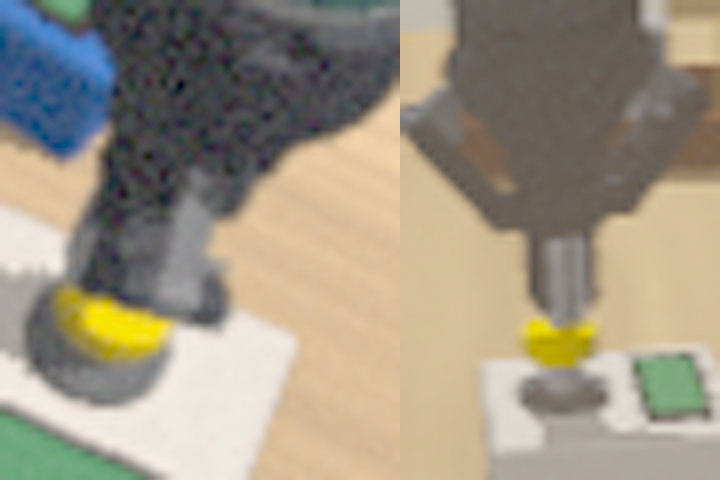

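```bash
python3 -m jog '[0,0,2,0,0,0,0,0,4,0,0,0,0,0,4,0,0,0]'
python3 st.py
python3 - <<'E'
from rig import *
from fit import *
for n in C:
  R=cv2.Rodrigues(C[n]["rvec"])[0];print(n,-R.T@C[n]["tvec"].ravel())
a=get_image("scene")["frame"][:,:,::-1];b=get_image("side")["frame"][:,:,::-1]
f=lambda im,x,y,w,h,k:cv2.resize(im[y:y+h,x:x+w],None,fx=k,fy=k,interpolation=cv2.INTER_CUBIC)
t=np.hstack([f(a,395,230,50,60,8),f(b,230,125,40,60,8)])
cv2.imwrite("pics/p7.png",np.clip(255*(t/255.)**.5,0,255).astype(np.uint8))
E
```

```text
clock: 5.5
position: [0.4362, 0.3137, 0.0803]
ee_rot: [-0.0, 0.6, 0.8, -0.0]
contact_force: [-0.5, 0.1, -0.2]
width: -0.0001
5.5 pos [0.4362 0.3137 0.0803] axes x [-0.28  0.96 -0.  ] z [-0. -0. -1.] yaw 106.28 F [-0.5  0.1 -0.2] w -0.0001 [ 0.49  0.35  1.81 -0.    0.99  0.21]
scene [0.93756884 0.30457627 0.86599695]
side [ 0.43053137 -0.84793353  0.5379469 ]
```

View pics/p7.png

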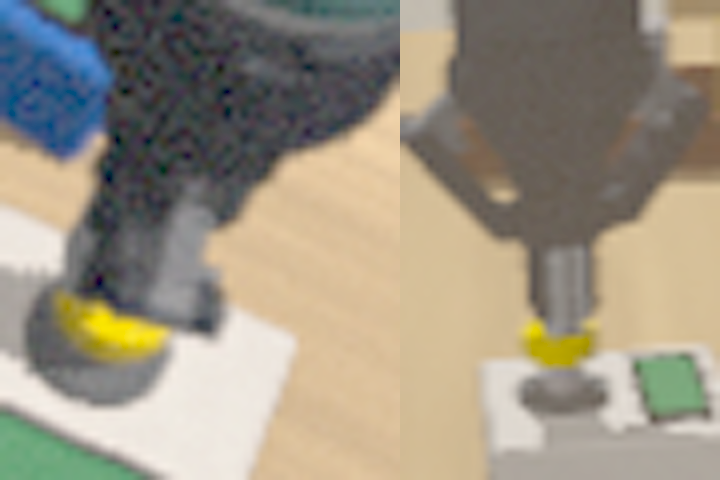

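```bash
python3 - <<'E'
from fit import *
for u,v in((185,318),(150,305),(120,295)): print(tri((395+u/8-.4,230+v/8-.4),(230+163/8-.4,125+330/8-.4)))
for z in(.06,.07,.08): print(z,onz("side",(230+163/8-.4,125+330/8-.4),z))
E
python3 -m jog '[0,0,2,0,0,0,0,0,3,0,0,0,0,0,3,0,0,0]'; python3 st.py
```

```text
(array([0.4329821 , 0.33845643, 0.07616417]), array([-0.5,  0.7, -1.1, -0.7]))
(array([0.43475929, 0.32912424, 0.0784665 ]), array([-0.3,  0.3, -0.5, -0.3]))
(array([0.43641227, 0.32127784, 0.08029397]), array([-0.,  0., -0., -0.]))
0.06 [0.4367249  0.37302698 0.06      ]
0.07 [0.43659531 0.34748104 0.07      ]
0.08 [0.43646573 0.32193509 0.08      ]
clock: 5.98
position: [0.4365, 0.3139, 0.0778]
ee_rot: [0.0, 0.6, 0.8, 0.0]
contact_force: [-0.5, -0.2, 2.7]
width: 0.0005
5.975 pos [0.4365 0.3139 0.0778] axes x [-0.28  0.96  0.  ] z [ 0.  0. -1.] yaw 106.28 F [-0.5 -0.2  2.7] w 0.0005 [ 0.49  0.35  1.81 -0.    0.98  0.21]
```

```bash
python3 -m jog '[0,0,3,0,0,0,0,0,6,0,0,0,0,0,6,0,0,0]'; python3 st.py
```

```text
clock: 6.35
position: [0.4365, 0.3138, 0.0715]
ee_rot: [0.0, 0.6, 0.8, 0.0]
contact_force: [-0.5, -0.6, 4.5]
width: -0.0002
6.35 pos [0.4365 0.3138 0.0715] axes x [-0.28  0.96 -0.  ] z [ 0.  0. -1.] yaw 106.28 F [-0.5 -0.6  4.5] w -0.0002 [ 0.49  0.36  1.82 -0.    0.97  0.21]
```

```bash
python3 -m jog '[0,0,3,0,0,0,0,0,5,0,0,0,0,0,5,0,0,0]'; python3 st.py
```

```text
clock: 6.72
position: [0.4365, 0.3139, 0.0668]
ee_rot: [0.0, 0.6, 0.8, 0.0]
contact_force: [-1.0, -0.7, 6.7]
width: 0.0002
6.725 pos [0.4365 0.3139 0.0668] axes x [-0.28  0.96 -0.  ] z [ 0.  0. -1.] yaw 106.28 F [-1.  -0.7  6.7] w 0.0002 [ 0.49  0.36  1.82 -0.    0.96  0.21]
```

```bash
python3 -m jog '[0,0,2,0,0,0,0,0,2,0,0,0]'; python3 st.py
```

```text
clock: 6.98
position: [0.4365, 0.3138, 0.0662]
ee_rot: [0.0, 0.6, 0.8, 0.0]
contact_force: [-2.9, -2.3, 14.7]
width: 0.0
6.975 pos [0.4365 0.3138 0.0662] axes x [-0.28  0.96 -0.  ] z [ 0.001  0.    -1.   ] yaw 106.29 F [-2.9 -2.3 14.7] w 0.0 [ 0.49  0.36  1.82 -0.    0.95  0.21]
```

```bash
python3 -m jog '[0,0,-10,0,0,0,0,0,-40,0,0,0,0,0,-80,0,0,0,0,0,-110,0,0,0,0,0,-110,0,0,0]' 0; python3 st.py .6577 .0575 .176
```

```text
clock: 7.6
position: [0.4376, 0.3145, 0.1764]
ee_rot: [0.001, 0.6, 0.8, 0.002]
contact_force: [-0.6, -0.3, 0.8]
width: 0.0851
7.6 pos [0.4376 0.3145 0.1764] axes x [-0.28   0.96   0.001] z [ 0.004  0.002 -1.   ] yaw 106.28 F [-0.6 -0.3  0.8] w 0.0851 [ 0.49  0.26  1.67 -0.    1.21  0.21]
tool shift mm [-308.4  139.2    0.8]
```

```bash
python3 -m jog '[-308,139,0,0,0,0,-308,139,0,0,0,0,-308,139,0,0,0,0,-308,139,0,0,0,0,-308,139,0,0,0,0,-308,139,0,0,0,0,-308,139,0,0,0,0,-308,139,0,0,0,0]'; python3 st.py .6577 .0575 .176
cat > look.py <<'E'
import sys
from rig import *
from fit import *
tag=sys.argv[1]
a=get_image("scene")["frame"][:,:,::-1];b=get_image("side")["frame"][:,:,::-1]
f=lambda im,x,y,w,h,k:cv2.resize(im[y:y+h,x:x+w],None,fx=k,fy=k,interpolation=cv2.INTER_CUBIC)
t=np.hstack([f(a,200,180,110,170,3.5),f(b,275,100,110,170,3.5)])
cv2.imwrite(f"pics/{tag}.png",np.clip(255*(t/255.)**.6,0,255).astype(np.uint8))
cv2.imwrite(f"pics/{tag}w.png",get_image("wrist")["frame"][:,:,::-1])
E
python3 look.py k1; python3 st.py
```

```text
clock: 8.6
position: [0.6545, 0.0585, 0.1736]
ee_rot: [-0.001, 0.6, 0.8, -0.0]
contact_force: [-0.7, 0.4, -0.2]
width: 0.0855
8.6 pos [0.6545 0.0585 0.1736] axes x [-0.281  0.96   0.002] z [-0.003  0.001 -1.   ] yaw 106.33 F [-0.7  0.4 -0.2] w 0.0855 [-0.02  0.43  1.4   0.    1.31 -0.3 ]
tool shift mm [-1.9  2.8 -2.4]
8.75 pos [0.655  0.0588 0.1747] axes x [-0.282  0.959  0.   ] z [-0.001  0.    -1.   ] yaw 106.4 F [ 0.6 -0.2  0.8] w 0.0855 [-0.02  0.43  1.4   0.    1.31 -0.3 ]
```

View pics/k1.png

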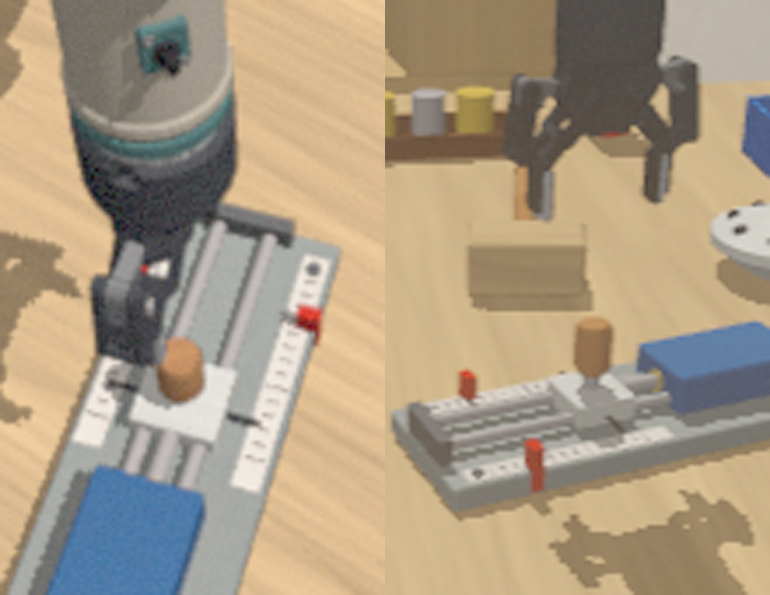

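View pics/k1w.png

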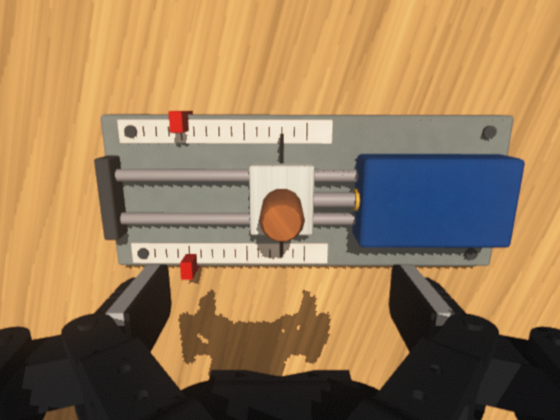

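Run:
```python
from fit import *
for u in((130,358),(150,350),(115,355)): print(tri((200+u[0]/3.5-.4,180+u[1]/3.5-.4),(275+270/3.5-.4,100+198/3.5-.4)))
p=np.array([.6553,.0588,.1745]);c,s=np.cos(.2845),np.sin(.2845)
for z in (.1745,.1555):
  q=p+[.042*c,.042*s,0];q[2]=z;print(((proj("scene",q)[0]-[200,180])*3.5),((proj("side",q)[0]-[275,100])*3.5+[385,0]))
from rig import *
d=get_image("wrist")
C["wrist"]={k:np.array(d[k]) for k in("camera_matrix","rvec","tvec")}
R=cv2.Rodrigues(C["wrist"]["rvec"])[0];print("cam",-R.T@C["wrist"]["tvec"].ravel())
print("knob",onz("wrist",(282,213),.099))
a=onz("wrist",(179,118),.041);b=onz("wrist",(187,259),.041);print("clips",a,b,(a+b)/2)
print([proj("wrist",q)[0] for q in (p,p-[0,0,.019],p-[0,0,.06],[.6577,.0575,.099])])
```

```text
(array([0.70443413, 0.06808214, 0.19189272]), array([ 1.1, -0.8,  1.8,  0.6]))
(array([0.69872182, 0.07335339, 0.19246716]), array([-0.5,  0.4, -0.8, -0.3]))
(array([0.70601457, 0.06148749, 0.19318236]), array([ 1.9, -1.4,  3.2,  0.9]))
[148.55349301 357.71897907] [645.73380069 219.88603981]
[151.07117331 372.96128758] [643.84670743 243.51255038]
cam [0.63534348 0.1223701  0.31888687]
knob [0.65456422 0.06220705 0.099     ]
clips [0.56618168 0.0946278  0.041     ] [ 0.59635584 -0.01308476  0.041     ] [0.58126876 0.04077152 0.041     ]
[array([282.42566376, 269.53316382]), array([282.14589865, 252.63884942]), array([281.7049528 , 226.01123425]), array([284.65408536, 221.27154989])]
```

```bash
python3 - <<'E'
from fit import *
from rig import *
d=get_image("wrist")
for dz in (.018,.02,.022):
  R=cv2.Rodrigues(d["rvec"])[0];o=-R.T@np.ravel(d["tvec"])+[0,0,dz]
  C["wrist"]=dict(camera_matrix=np.array(d["camera_matrix"]),rvec=np.array(d["rvec"]),tvec=-R@o)
  a=onz("wrist",(179,118),.041);b=onz("wrist",(187,259),.041)
  print(dz,"knob",onz("wrist",(282,213),.099),a,b,(a+b)/2,np.linalg.norm(a-b), onz("wrist",(282,136),.043),onz("wrist",(281,254),.043))
E
python3 st.py .6577 .0575 .0
```

```text
0.018 knob [0.65642531 0.05705961 0.099     ] [0.56197469 0.09264195 0.041     ] [ 0.59410257 -0.02211252  0.041     ] [0.57803863 0.03526471 0.041     ] 0.11916706026524855 [0.6433591  0.10232103 0.043     ] [0.67096869 0.00628502 0.043     ]
0.02 knob [0.65660104 0.05651204 0.099     ] [0.56147789 0.09244205 0.041     ] [ 0.59382282 -0.02308769  0.041     ] [0.57765036 0.03467718 0.041     ] 0.11997214162982273 [0.64341249 0.10218561 0.043     ] [0.67120987 0.00549638 0.043     ]
0.022 knob [0.65677677 0.05596447 0.099     ] [0.56098109 0.09224215 0.041     ] [ 0.59354308 -0.02406286  0.041     ] [0.57726208 0.03408964 0.041     ] 0.12077722299439683 [0.64346588 0.10205018 0.043     ] [0.67145106 0.00470773 0.043     ]
8.85 pos [0.6554 0.0584 0.1749] axes x [-0.282  0.959  0.   ] z [ 0.  0. -1.] yaw 106.38 F [ 0.2  0.6 -0.6] w 0.0857 [-0.02  0.43  1.4   0.    1.31 -0.3 ]
tool shift mm [ -1.6   1.9 174.9]
```

```bash
python3 -m jog '[-1.5,2,40,0,0,0,-1.5,2,80,0,0,0,-1.5,2,100,0,0,0,-1.5,2,114,0,0,0,-1.5,2,114,0,0,0]'; python3 look.py k2; python3 st.py .6577 .0575 .06
```

```text
clock: 9.48
position: [0.6578, 0.0566, 0.06]
ee_rot: [-0.001, 0.6, 0.8, -0.0]
contact_force: [0.9, -0.1, 0.3]
width: 0.0856
9.625 pos [0.6593 0.0563 0.0619] axes x [-0.281  0.96  -0.001] z [ 0.002 -0.    -1.   ] yaw 106.29 F [ 0.8 -0.1 -0.4] w 0.0853 [-0.02  0.53  1.54 -0.    1.07 -0.3 ]
tool shift mm [ 1.6 -1.3  1.9]
```

View pics/k2.png

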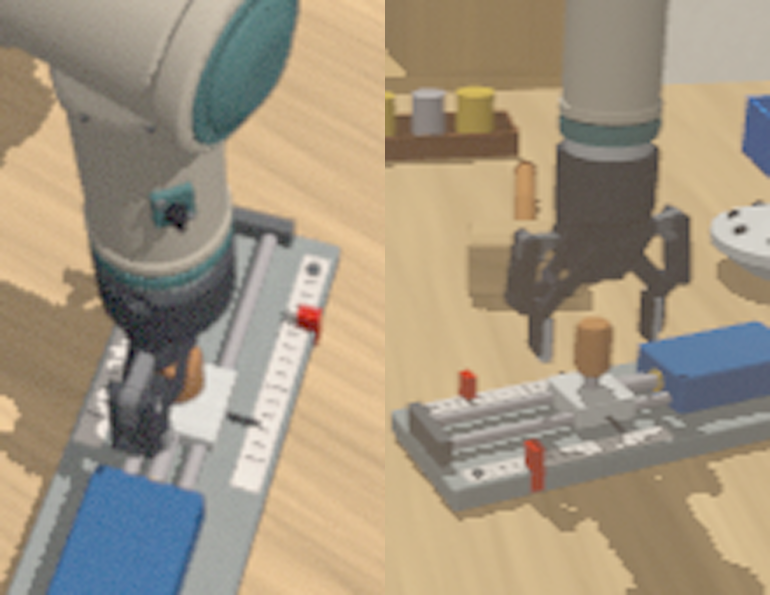

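View pics/k2w.png

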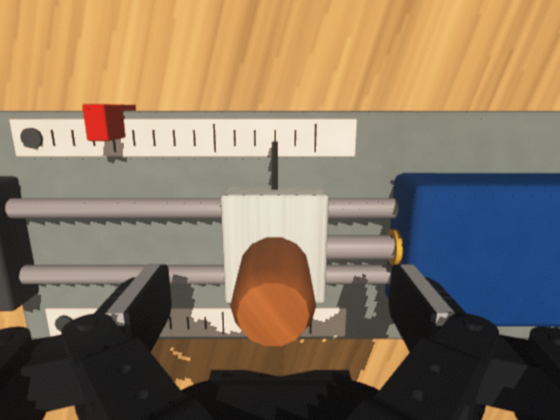

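```bash
python3 -m jog '[0,0,0,0,0,0,0,0,0,0,0,0,0,0,0,0,0,0,0,0,0,0,0,0,0,0,0,0,0,0,0,0,0,0,0,0]' 1 50; python3 look.py k3; python3 st.py
```

```text
clock: 10.38
position: [0.6568, 0.0557, 0.0611]
ee_rot: [-0.001, 0.6, 0.8, -0.001]
contact_force: [-4.7, -0.8, 4.5]
width: 0.0286
10.525 pos [0.6568 0.0557 0.0611] axes x [-0.281  0.96  -0.   ] z [-0.003 -0.001 -1.   ] yaw 106.3 F [-3.6 -1.3  5.2] w 0.0286 [-0.02  0.53  1.54 -0.    1.08 -0.3 ]
```

View pics/k3.png

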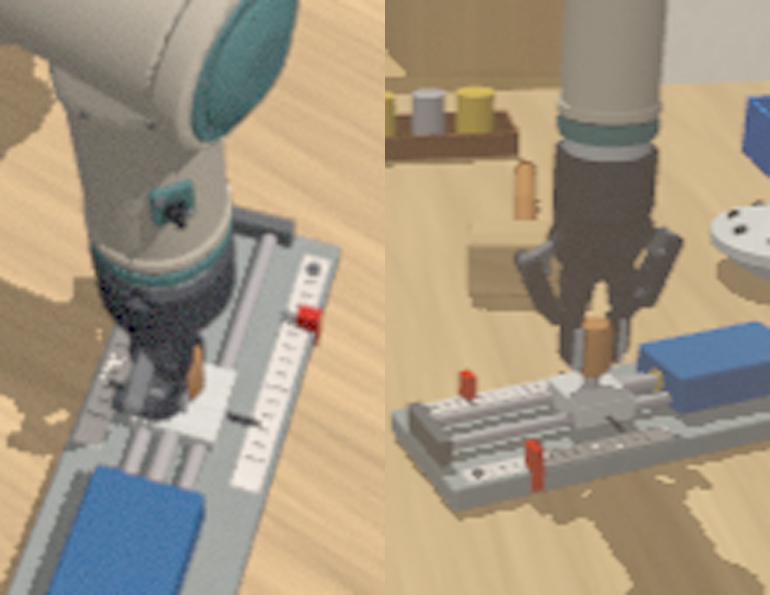

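View pics/k3w.png

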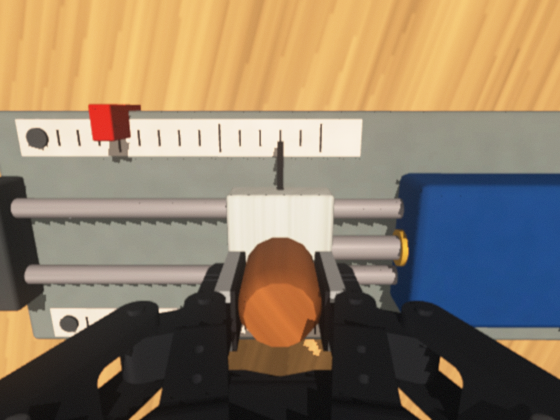

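```bash
python3 -m jog '[0,-6,0,0,0,0,0,-14,0,0,0,0,0,-22,0,0,0,0,0,-30,0,0,0,0,0,-38,0,0,0,0,0,-46,0,0,0,0,0,-54,0,0,0,0,0,-60,0,0,0,0,0,-60,0,0,0,0]'; python3 look.py k4; python3 st.py
```

```text
clock: 11.65
position: [0.6041, 0.0402, 0.0612]
ee_rot: [0.003, 0.6, 0.8, 0.003]
contact_force: [8.3, 3.2, -3.0]
width: 0.0284
11.8 pos [0.6044 0.0403 0.0612] axes x [-0.28   0.96  -0.001] z [ 0.008  0.002 -1.   ] yaw 106.25 F [ 8.2  4.4 -1.1] w 0.0285 [-0.05  0.45  1.68  0.    1.   -0.33]
```

View pics/k4.png

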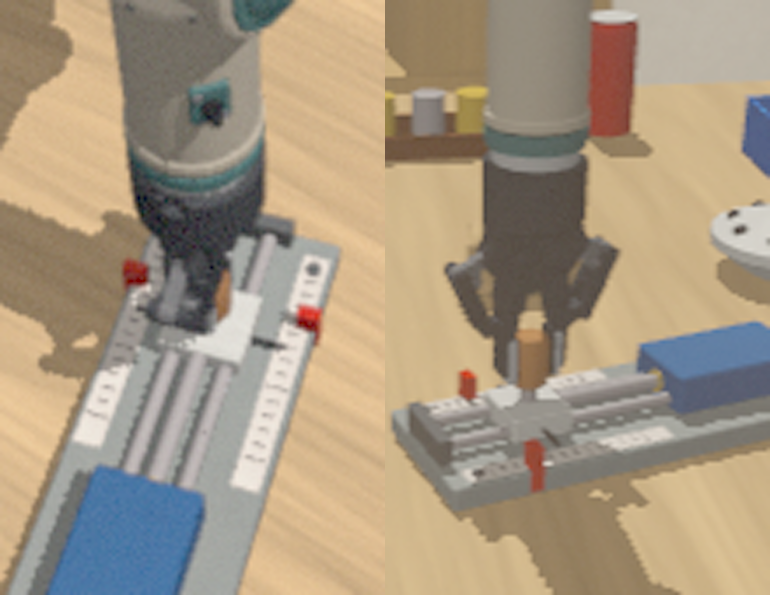

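View pics/k4w.png

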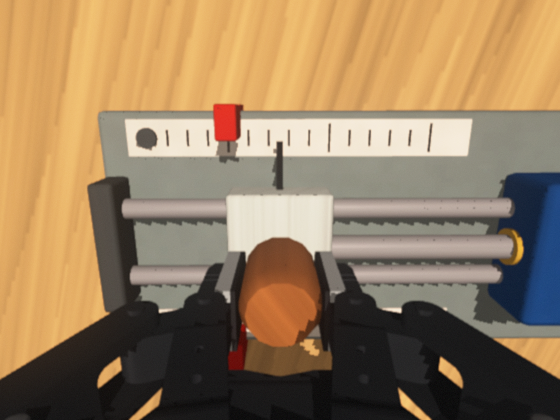

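```bash
cat > rem.py <<'E'
import sys
from fit import *
from rig import *
a=list(map(float,sys.argv[1:]))
d=get_image("wrist");R=cv2.Rodrigues(d["rvec"])[0];o=-R.T@np.ravel(d["tvec"])+[0,0,.02]
C["wrist"]=dict(camera_matrix=np.array(d["camera_matrix"]),rvec=np.array(d["rvec"]),tvec=-R@o)
t=np.radians(16.2);ax=np.array([np.cos(t),np.sin(t),0])
cl=onz("wrist",a[:2],.041)
for z in(.03,.036,.041): print(z,"remaining mm",1000*(onz("wrist",a[2:],z)-cl)@ax)
f=cv2.resize(d["frame"][90:200,190:310,::-1],None,fx=6,fy=5,interpolation=cv2.INTER_CUBIC);cv2.imwrite("pics/rem_%d.png"%int(get_state()["clock"]*100),f)
E
python3 rem.py 227 104 279.5 150; ls pics/rem*
```

```text
0.03 remaining mm 25.477070208804662
0.036 remaining mm 25.430644593097913
0.041 remaining mm 25.391956580008912
pics/rem_1185.png
```

View pics/rem_1185.png

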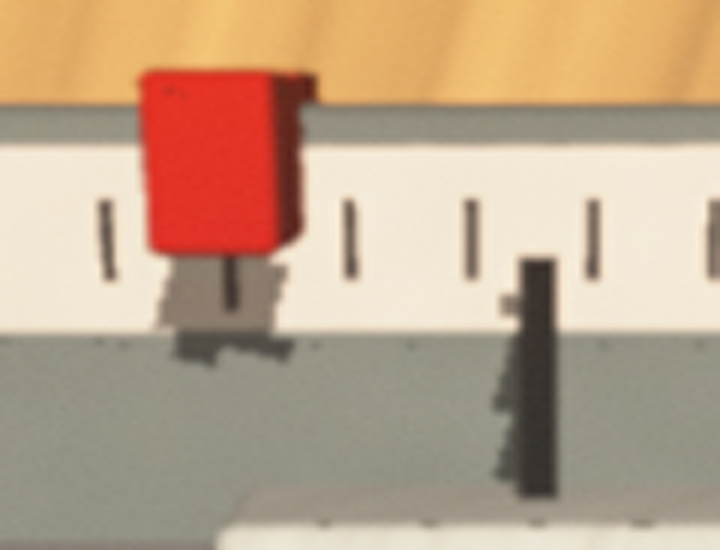

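Run:
```python
from fit import *
from rig import *
a=get_image("scene")["frame"][:,:,::-1];b=get_image("side")["frame"][:,:,::-1]
f=lambda im,x,y,w,h,k:cv2.resize(im[y:y+h,x:x+w],None,fx=k,fy=k,interpolation=cv2.INTER_CUBIC)
cv2.imwrite("pics/s5.png",np.hstack([f(a,265,255,35,30,11),f(b,300,215,35,30,11)]))
```

```text
(no output)
```

View pics/s5.png

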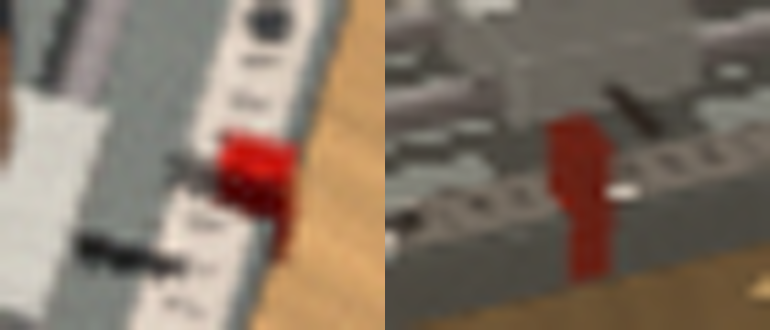

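```bash
python3 -m jog '[0,-5,0,0,0,0,0,-10,0,0,0,0,0,-15,0,0,0,0,0,-20,0,0,0,0,0,-20,0,0,0,0,0,-20,0,0,0,0]'; python3 rem.py 227 104 279.5 150; python3 st.py;ls pics/rem*
```

```text
clock: 12.7
position: [0.5861, 0.035, 0.0612]
ee_rot: [0.003, 0.6, 0.8, 0.004]
contact_force: [10.5, 5.7, -3.3]
width: 0.0285
0.03 remaining mm 25.48536317455367
0.036 remaining mm 25.428732292978708
0.041 remaining mm 25.381539891666325
12.75 pos [0.5861 0.035  0.0612] axes x [-0.28   0.96  -0.001] z [ 0.009  0.002 -1.   ] yaw 106.23 F [ 9.9  4.5 -3.7] w 0.0282 [-0.06  0.43  1.73  0.    0.98 -0.35]
pics/rem_1185.png
pics/rem_1275.png
```

View pics/rem_1275.png

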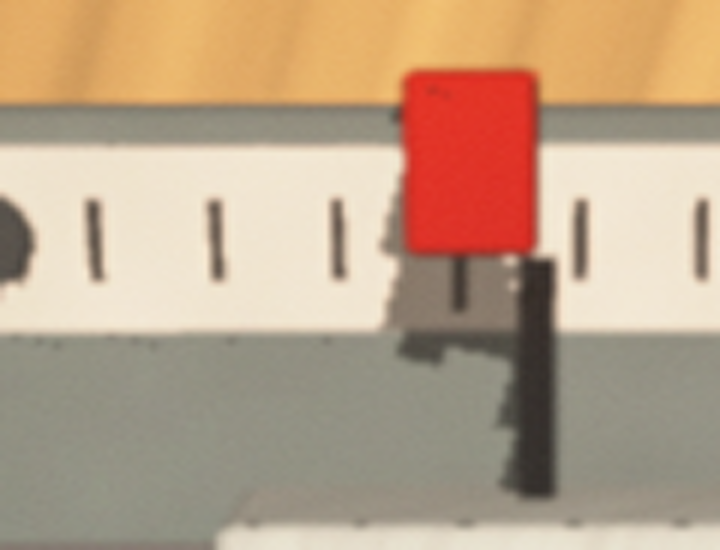

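```bash
python3 -m jog '[0,-3,0,0,0,0,0,-5.5,0,0,0,0,0,-5.5,0,0,0,0,0,-5.5,0,0,0,0]'; python3 rem.py 227 104 279.5 150; python3 st.py;ls pics/rem*;  python3 - <<'E'
from fit import *
from rig import *
a=get_image("scene")["frame"][:,:,::-1];b=get_image("side")["frame"][:,:,::-1]
f=lambda im,x,y,w,h,k:cv2.resize(im[y:y+h,x:x+w],None,fx=k,fy=k,interpolation=cv2.INTER_CUBIC)
cv2.imwrite("pics/s6.png",np.hstack([f(a,265,255,35,30,11),f(b,295,205,35,30,11)]))
E
```

```text
clock: 13.25
position: [0.5811, 0.0335, 0.0612]
ee_rot: [0.003, 0.6, 0.8, 0.004]
contact_force: [10.4, 5.1, -3.5]
width: 0.0282
0.03 remaining mm 25.48849087286748
0.036 remaining mm 25.42848681163342
0.041 remaining mm 25.3784834272717
13.3 pos [0.5811 0.0335 0.0612] axes x [-0.28   0.96  -0.001] z [ 0.01   0.002 -1.   ] yaw 106.23 F [10.9  6.3 -3.8] w 0.0282 [-0.06  0.42  1.74  0.    0.97 -0.35]
pics/rem_1185.png
pics/rem_1275.png
pics/rem_1330.png
```

```bash
cp $(ls -t pics/rem*|head -1) pics/remlast.png
```

```text
(no output)
```

View pics/remlast.png

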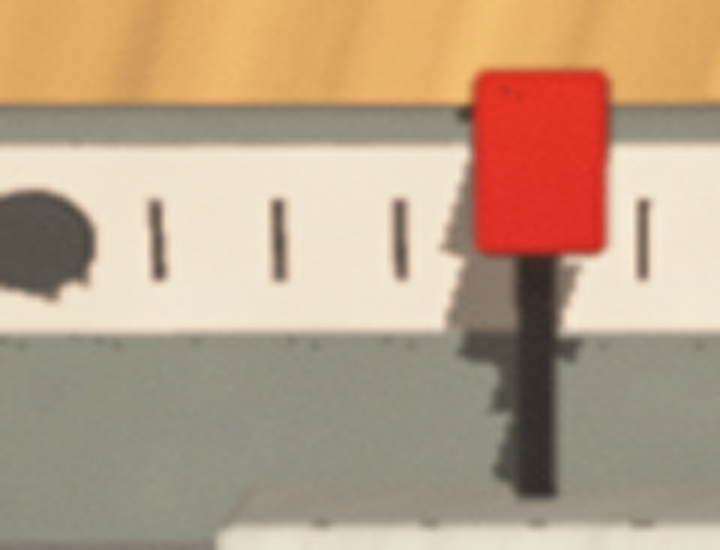

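View pics/s6.png

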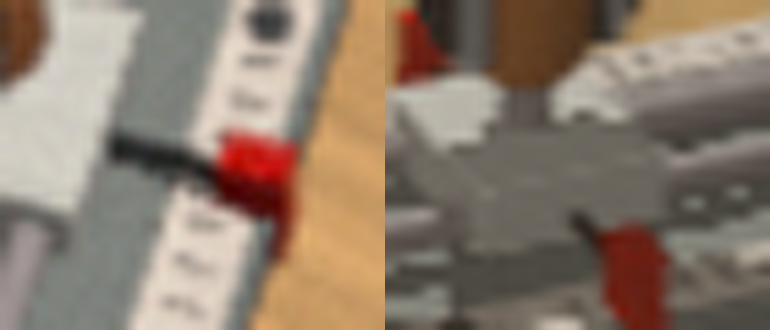

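```bash
python3 -m jog '[0,0,0,0,0,0,0,0,0,0,0,0,0,0,0,0,0,0,0,0,0,0,0,0,0,0,0,0,0,0,0,0,0,0,0,0]'; python3 st.py
python3 - <<'E'
from fit import *
from rig import *
a=get_image("scene")["frame"][:,:,::-1];b=get_image("side")["frame"][:,:,::-1];w=get_image("wrist")["frame"][:,:,::-1]
f=lambda im,x,y,w,h,k:cv2.resize(im[y:y+h,x:x+w],None,fx=k,fy=k,interpolation=cv2.INTER_CUBIC)
cv2.imwrite("pics/s7.png",np.hstack([f(a,365,245,60,60,5),f(w,220,100,120,100,3)]))
E
python3 st.py
```

```text
clock: 14.15
position: [0.5811, 0.0335, 0.0612]
ee_rot: [0.003, 0.6, 0.8, 0.004]
contact_force: [10.3, 4.6, -3.1]
width: 0.0286
14.15 pos [0.5811 0.0335 0.0612] axes x [-0.28   0.96  -0.001] z [ 0.01   0.002 -1.   ] yaw 106.23 F [10.3  4.6 -3.1] w 0.0286 [-0.06  0.42  1.74  0.    0.97 -0.35]
14.3 pos [0.5811 0.0335 0.0612] axes x [-0.279  0.96  -0.001] z [ 0.01   0.002 -1.   ] yaw 106.23 F [11.1  5.3 -3.5] w 0.0284 [-0.06  0.42  1.74  0.    0.97 -0.35]
```

View pics/s7.png

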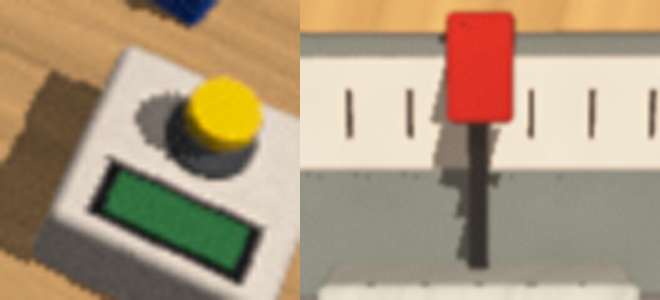

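The left crop shows the white readout's plunger back up. The right crop shows the pointer centred under the red clip, within about 0.5 mm. The arm is steady, so I'm handing in.

```bash
python3 -c "
from rig import *
print(sign_off())"; python3 st.py
```

```text
the job is handed in; nothing more can be done
None
the job is handed in; nothing more can be done
```

I pressed the white readout's plunger down to its hard stop, let it come back up, then gripped the knob and pulled the slide to the red mark. I handed in at about 14.3 s, still holding it there.

**Last checks**
- **Plunger:** the force rose from about 3 N to 7 N, then jumped to 14.7 N at the stop. The picture before hand-in shows it up again.
- **Pointer:** the wrist picture puts it within about 0.5 mm of the clip's middle. The tool had moved about 79 mm, against the 79–82 mm I measured for the mark from the fixed and wrist cameras.
- **Hold:** position was steady, the pull about 11–12 N, and the fingers stopped on the knob at 28.5 mm.
- **Other things on the bench:** I did not move near the loose objects, but I took no separate final picture of them.

**What disagreed:** the fingertips sat about 20 mm higher than the reported tool position and the stated 19 mm nose length implied. The plunger contact, the finger position from two cameras and the wrist picture's scale all showed this. I corrected for it when setting the grasp height.

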